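# Fetch the loupe from behind the bottles

### The job

The black loupe stands behind two bottles in the wooden caddy. Clear both bottles out of the way, one onto the middle of each round cork mat; then stand the loupe upright on the grey board, centred over the round paint sample; and then put each bottle back in the caddy on the very spot where it stood at the start. Keep the bottles and the loupe upright throughout and let go of everything.

Things in the scene. Friction and masses are not known exactly. Their poses are not given: they have to be found in the camera images.
- caddy: Fixed light-wood bottle caddy, 107 mm deep (x) by 150 mm wide (y). Origin: centre of its underside, on the table. Floor 5 mm thick; side boards (at +y and -y) and back board (at +x) 6 mm thick, 30 mm high; the front (-x, roughly towards the robot) is open. Cork discs on its floor mark three seats: two bottle seats (60 mm discs) in front at (x -23, y +33) and (x -23, y -33) mm and the loupe seat (46 mm disc) behind, at (x +20, y 0) mm.
- cork_mat_1: One of two alike, fixed, round cork mats lying on the table outside the caddy, 72 mm across, 4 mm thick: the side places for the bottles, one bottle on each, no matter which. Origin: centre of its underside, on the table.
- cork_mat_2: One of two alike, fixed, round cork mats lying on the table outside the caddy, 72 mm across, 4 mm thick: the side places for the bottles, one bottle on each, no matter which. Origin: centre of its underside, on the table.
- board: Fixed grey square sample board, 76 x 76 mm, 6 mm thick, with a round reddish-brown paint sample (18 mm across) at its middle and a small steel pin head at each corner. Origin: centre of its underside, on the table.
- bottle_brown: Loose brown bottle with a black cap, round body 52 mm across (paper label), 106 mm tall with its cap; straight sides up to about 75 mm, shoulder, then the cap (30 mm across). About 0.19 kg. Origin: centre of its underside; z up along the bottle. Starts on either one of the two bottle seats.
- bottle_white: Loose white bottle with a blue cap, round body 45 mm across (paper label), 102 mm tall with its cap; straight sides up to about 70 mm, shoulder, then the narrower cap. About 0.16 kg. Origin: centre of its underside; z up along the bottle. Starts on the other bottle seat.
- loupe: Loose black stand loupe, round, 42 mm across and 42 mm tall, with a slight waist at half height. Origin: centre of its underside; z up. Starts on the loupe seat, behind and between the two bottles, with about 48 mm free to the side boards left and right of it.
There are look-alikes about, which are no part of the job. Of the things like the loupe, leave any that is red; of the rest the smaller one is meant.

How it is judged:
By the outcome, as a careful person would: the job done as asked, in the order asked, and still so for the second after the job is handed in, with the robot touching nothing.
It also fails if it takes over 109 s, if anything falls off the work surface, if the arm or the gripper's body presses on something with over 40 N, if the wrist force passes 120 N, or if a joint passes its speed limit or range.

### The arm

A 7-joint arm with a two-finger parallel gripper is mounted at the origin on a cart in front of the work surface, level with it; the furniture and walls round the work are solid. World frame = base frame: x ahead of the robot, y to its left, z up, the work surface at z = 0. Lengths are in m, angles in rad, forces in N, time in s.
With the tool pointing down it reaches from about 0.4 to 0.85 m from the base axis. Payload 10.4 kg.
Tool frame: the origin (TCP) lies at the very end of the fingers, on their centre line; the grasp point (between the pads) lies 19 mm behind it (r.pinch_z is the distance from the TCP to the grasp point, in m); z points along the fingers, y is the line along which they close (so a half turn about z gives the same grasp; the last joint's range is limited). The gripper opens to 87 mm and grips with 3 to 60 N. Pads are 19 mm wide; open, the fingers measure 117 mm over their backs; the gripper's body (75 mm by 190 mm) begins 51 mm behind the grasp point.
Start: joints at [1.113, 0.332, -0.065, 1.46, 0.022, 1.35, -0.088], TCP at [0.263, -0.567, 0.223] pointing down, gripper open.
Joint ranges: [-2.6, 2.6], [-0.5, 2.12], [-1.47, 1.34], [0.16, 2.42], [-1.27, 4.41], [0.06, 2.06], [-2.6, 2.6]. Speed limits (rad/s): [2.22, 2.22, 2.79, 2.79, 3.14, 3.14, 3.14].

### API

Orientations are given as a unit quaternion [x, y, z, w].
In Python, from bench import sensors, vision, r gives the robot as it stands.
- The arm moves only by the shell command python3 -m crank 'ROWS' [OPENING] [FORCE]. ROWS is JSON, a list of rows, each a list of 2 entries, a list of its own where there are three numbers: the shift along the tool's x, y, z normalised to -1 to 1, where 1 is 3 cm, then the turn about the tool's z normalised to -1 to 1, where 1 is 8 degrees. A call has 1 to 12 rows; each row shifts and turns the commanded pose from where the row before left it, along the tool's axes as they then stand; what a row does not reach is not made up. A row lasts 1/8 s, in which the tool goes at most 62.5 mm and 10.7 degrees, less where a joint would pass 70% of its speed; a pose out of reach is approached as far as the arm can. A call with a number of a shift or a turn outside -1 to 1 is refused whole. A call with a gripper value outside its range is refused whole. OPENING is the opening, from 0 (shut) to 1 (fully open), set as the call begins (- or left out, the last holds). The fingers move at their own pace and stop on an object; FORCE is the grip in N (left out, the last holds). Time passes only in rows, so rows that do not move let the fingers close. It gives the time, the measured TCP pose, the force, the opening and the grip force at its end, in the units of the state.
- sensors.read_state(): the state, without advancing time (a new reading comes with each control period).
- vision.camera(name): name is "side" or "top"; returns the picture (400x640x3 uint8, red, green, blue); there is no depth.
- vision.camera_model(name): a dict with "vertical_fov" (degrees; the focal length in pixels is half the picture's height over the tangent of half this angle, whatever the lens; pixels are square), "cx", "cy" (the principal point, pixels), "dist" ([k1, k2, p1, p2, k3] as OpenCV has them; the pictures are not rectified), "camera_from_world" (4x4, takes a point from world to camera coordinates). Camera axes: x right, y down, z forward; pixel columns grow to the right and rows downward; lengths in m; the calibration is good to about 2 mm. A picture is of the moment at which its call begins. camera_model takes no time and is no camera call.
- r.close_job(): hands the job in; it is judged then, once.
The state is a dict: "time": time; "joint_positions": joint angles; "joint_vel": joint speeds; "joint_torque": joint torques, N m; "ee_pos": TCP position; "eef_rot": TCP orientation; "ft_force": force on the tool from outside, world axes, zero at the start; "torque": the same for the moment, N m; "width": finger opening in m; "grip_force": force on a finger pad.
Only numpy, scipy, OpenCV 4.12 (cv2) and the standard library are available. Lean on these libraries where they do the work, as an engineer would, in place of code of your own. Each camera call takes 0.05 s, during which the arm holds its last target. There are 200 camera calls.

## Working session

There is one attempt and no reset: what is moved stays moved. The work goes in short steps, Python scripts to look and compute and a shell command to move; the robot and the scene stay as the last step left them, time stands still between calls to the robot, and variables do not carry over. Pictures are saved under pics/ and viewed, at most 14 in all, crops included, and the job is handed in when it is done.

```bash
mkdir -p pics; ls; python3 - <<'E'
from bench import sensors, vision, r
import cv2,numpy as np
for n in("top","side"):
    im=vision.camera(n); cv2.imwrite(f"pics/{n}0.png",im[:,:,::-1]); m=vision.camera_model(n)
    print(n,m)
s=sensors.read_state();print(s['time'],s['ee_pos'],s['eef_rot'],s['width'],r.pinch_z)
E
```

```text
pics
top {'vertical_fov': 44.379771346941546, 'cx': 319.893718398102, 'cy': 199.9034529827579, 'dist': array([-0.12300291,  0.        ,  0.        ,  0.        ,  0.        ]), 'camera_from_world': array([[-0.01769956, -0.99967097, -0.01856547,  0.40560819],
       [-0.99360106,  0.01965768, -0.11122279,  0.41443974],
       [ 0.11155115,  0.01647808, -0.99362207,  1.37993916],
       [ 0.        ,  0.        ,  0.        ,  1.        ]])}
side {'vertical_fov': 47.21028260058542, 'cx': 324.4732896754635, 'cy': 203.22655052427015, 'dist': array([-0.09699428,  0.        ,  0.        ,  0.        ,  0.        ]), 'camera_from_world': array([[ 0.88368725, -0.46791215,  0.01245223, -0.17092409],
       [-0.37597037, -0.7253926 , -0.57658639,  0.45010919],
       [ 0.27882453,  0.50484037, -0.8169413 ,  0.86308187],
       [ 0.        ,  0.        ,  0.        ,  1.        ]])}
0.1 [ 0.26312483 -0.56653428  0.22183091] [ 9.76457320e-01  2.15709764e-01 -1.66596937e-04 -6.09637189e-04] 0.08731969310596975 0.0187
```

View pics/top0.png

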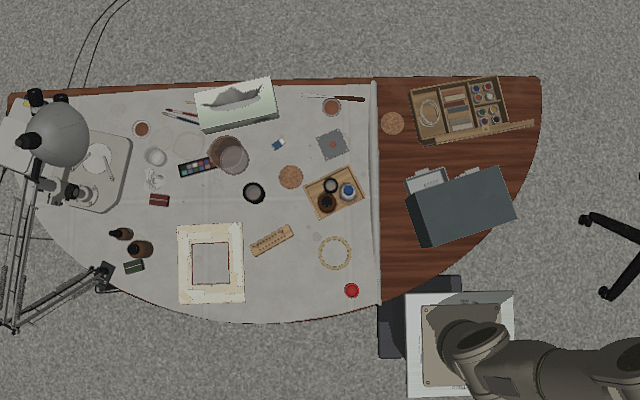

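View pics/side0.png

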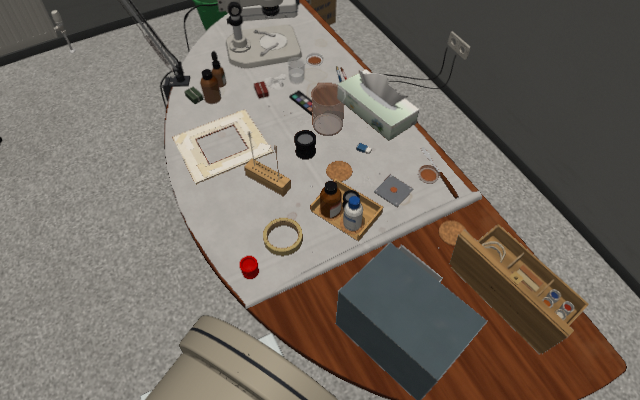

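```bash
cat > h.py <<'E'
import cv2,numpy as np
from bench import sensors, vision, r
def K(m,h=400):
    f=h/2/np.tan(np.radians(m['vertical_fov'])/2); return np.array([[f,0,m['cx']],[0,f,m['cy']],[0,0,1.]])
def ray(n,px):
    m=vision.camera_model(n); u=cv2.undistortPoints(np.array([[px]],float),K(m),m['dist'])[0,0]
    T=m['camera_from_world']; R=T[:3,:3]; return -R.T@T[:3,3], R.T@np.array([u[0],u[1],1])
def onz(n,px,z):
    o,d=ray(n,px); return o+d*(z-o[2])/d[2]
def tri(a,b):
    (o,d),(p,e)=ray("top",a),ray("side",b); s=np.linalg.lstsq(np.c_[d,-e],p-o,rcond=None)[0]
    A,B=o+d*s[0],p+e*s[1]; return (A+B)/2,np.linalg.norm(A-B)
def proj(n,P):
    m=vision.camera_model(n);T=m['camera_from_world']
    return cv2.projectPoints(np.array(P,float).reshape(-1,3),cv2.Rodrigues(T[:3,:3])[0],T[:3,3],K(m),m['dist'])[0][:,0]
def crop(n,im,x0,y0,w,h,k,name):
    cv2.imwrite(f"pics/{name}.png",cv2.resize(im[y0:y0+h,x0:x0+w,::-1],None,fx=k,fy=k,interpolation=cv2.INTER_CUBIC))
E
python3 - <<'E'
from h import *
a=cv2.imread("pics/top0.png")[:,:,::-1];b=cv2.imread("pics/side0.png")[:,:,::-1]
A=cv2.resize(a[95:225,265:415],None,fx=5.3,fy=4.6,interpolation=cv2.INTER_CUBIC)
crop("top",a,265,100,150,120,5,"topc"); crop("side",b,300,150,170,110,4.7,"sidec")
def blobs(n,im,roi,lo,hi,z):
    x,y,w,h=roi; hsv=cv2.cvtColor(np.ascontiguousarray(im[y:y+h,x:x+w]),cv2.COLOR_RGB2HSV)
    m=cv2.inRange(hsv,lo,hi); m=cv2.morphologyEx(m,cv2.MORPH_CLOSE,np.ones((3,3)))
    c=max(cv2.findContours(m,0,1)[0],key=cv2.contourArea); e=cv2.minAreaRect(c) 
    M=cv2.moments(c); p=(M['m10']/M['m00']+x,M['m01']/M['m00']+y)
    print(n,roi,p,e[1],onz(n,p,z).round(4)); return p
blobs("top",a,(276,162,29,29),(5,70,60),(25,255,255),.004)
blobs("side",b,(322,158,35,25),(5,70,60),(25,255,255),.004)
print(a[123,392],a[100,400],a[177,291],a[130,333])
E
```

```text
top (276, 162, 29, 29) (290.44556962025314, 176.70590717299578) (22.0, 23.0) [0.4948 0.4834 0.004 ]
side (322, 158, 35, 25) (338.68600823045267, 171.10123456790123) (21.830110549926758, 24.434839248657227) [0.4923 0.4823 0.004 ]
[121  93  70] [80 52 39] [119  92  70] [133 132 129]
```

View pics/topc.png

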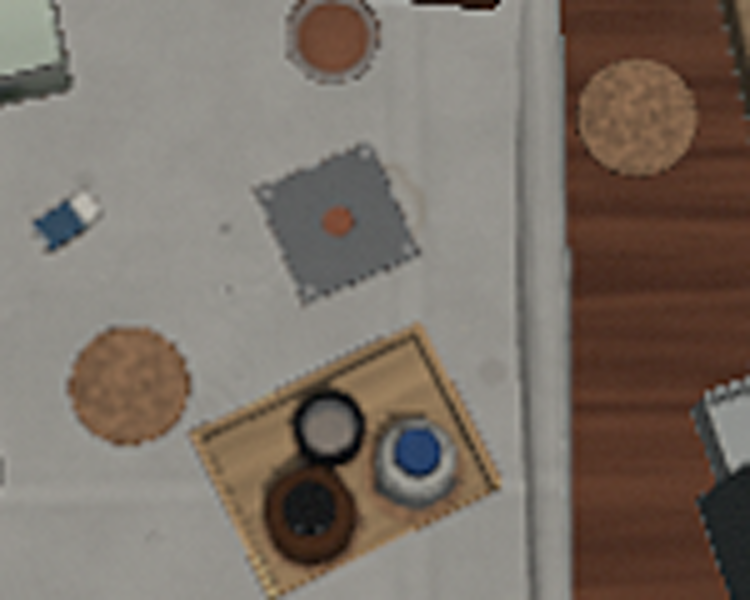

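View pics/sidec.png

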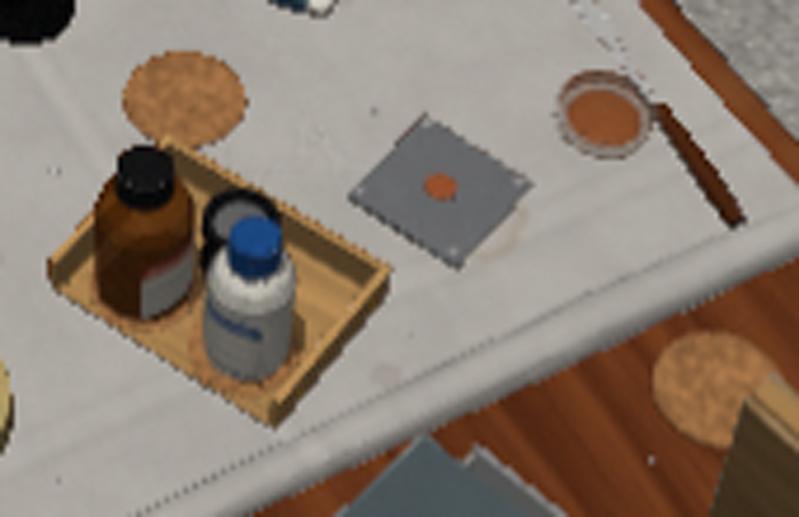

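```bash
cat >> h.py <<'E'
def blob(n,im,roi,lo,hi,rgb=False):
    x,y,w,h=roi; c=np.ascontiguousarray(im[y:y+h,x:x+w])
    m=cv2.inRange(c if rgb else cv2.cvtColor(c,cv2.COLOR_RGB2HSV),lo,hi)
    c=max(cv2.findContours(m,0,1)[0],key=cv2.contourArea); M=cv2.moments(cv2.convexHull(c))
    return np.array([M['m10']/M['m00']+x,M['m01']/M['m00']+y]),cv2.boundingRect(c)+np.array([x,y,0,0])
E
python3 - <<'E'
from h import *
a=cv2.imread("pics/top0.png")[:,:,::-1];b=cv2.imread("pics/side0.png")[:,:,::-1]
def show(l,n,q,z): print(l,n,q[0].round(2),q[1],onz(n,q[0],z).round(4))
show("mat2","top",blob("top",a,(378,110,29,29),(85,60,40),(255,255,255),True),.004)
show("sample","top",blob("top",a,(322,134,22,22),(0,90,60),(20,255,255)),.006)
show("sample","side",blob("side",b,(384,180,22,20),(0,90,60),(20,255,255)),.006)
show("board","top",blob("top",a,(314,126,36,36),(60,70,70),(125,122,122),True),.006)
show("capW","top",blob("top",a,(336,178,26,26),(100,120,40),(125,255,255)),.106)
show("capW","side",blob("side",b,(340,190,24,22),(100,120,40),(125,255,255)),.1)
show("capB","top",blob("top",a,(318,194,18,16),(0,0,0),(42,38,36),True),.111)
show("capB","side",blob("side",b,(322,178,18,18),(0,0,0),(40,36,34),True),.108)
show("bodyB","top",blob("top",a,(314,190,24,24),(0,0,0),(90,60,45),True),.09)
tc=lambda u,v:((u+.5)/5-.5+265,(v+.5)/5-.5+100)
sc=lambda u,v:((u+.5)/4.7-.5+300,(v+.5)/4.7-.5+150)
for l,p in dict(RL=(192,433),RR=(418,325),FR=(498,488),FL0=(272,597)).items(): print(l,onz("top",tc(*p),.03).round(4))
print("board corners",[onz("top",tc(*p),.006).round(4).tolist() for p in((255,188),(367,145),(420,255),(305,303))])
print("loupe top",onz("top",tc(329,428),.047).round(4),tc(329,428))
print("loupe side",onz("side",sc(241,229),.047).round(4))
print("capB top",onz("top",tc(310,504),.111), "bodyB outline",onz("top",tc(311,514),.075))
print("capB side",onz("side",sc(146,163),.111))
print("capW",onz("top",tc(418,449),.107), onz("side",sc(258,233),.107))
E
```

```text
mat2 top [392.09 122.76] [381 111  24  24] [0.6514 0.1791 0.004 ]
sample top [332.27 143.92] [330 142   6   5] [0.5899 0.3586 0.006 ]
sample side [393.19 189.37] [390 187   7   6] [0.5894 0.3606 0.006 ]
board top [331.98 144.37] [316 129  33  32] [0.5886 0.3595 0.006 ]
capW top [348.04 189.98] [344 186   9   9] [0.4387 0.3197 0.106 ]
capW side [353.9  201.87] [349 196  11  13] [0.438  0.3183 0.1   ]
capB top [326.56 201.09] [322 196  10  11] [0.409  0.3785 0.111 ]
capB side [330.46 187.57] [325 181  12  14] [0.4063 0.3749 0.108 ]
bodyB top [327.18 200.72] [318 190  19  23] [0.4122 0.3768 0.09  ]
RL [0.4622 0.4456 0.03  ]
RR [0.5225 0.3142 0.03  ]
FR [0.4269 0.2708 0.03  ]
FL0 [0.3669 0.4012 0.03  ]
board corners [[0.6114, 0.4075, 0.006], [0.6361, 0.3406, 0.006], [0.5688, 0.3109, 0.006], [0.5414, 0.3793, 0.006]]
loupe top [0.4611 0.3669 0.047 ] (330.4, 185.2)
loupe side [0.4587 0.3622 0.047 ]
capB top [0.4108213 0.3783231 0.111    ] bodyB outline [0.40923598 0.37797894 0.075     ]
capB side [0.4102532  0.38122067 0.111     ]
capW [0.44009046 0.31923919 0.107     ] [0.44020618 0.32021932 0.107     ]
```

```bash
python3 - <<'E'
from h import *
a=cv2.imread("pics/top0.png")[:,:,::-1];b=cv2.imread("pics/side0.png")[:,:,::-1]
crop("top",a,380,65,170,190,3.1,"topr"); crop("side",b,320,210,310,190,2.5,"sider")
E
```

```text
(no output)
```

View pics/topr.png

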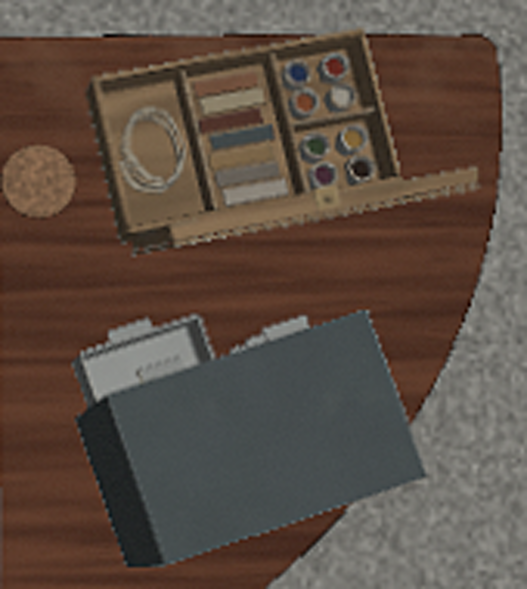

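View pics/sider.png

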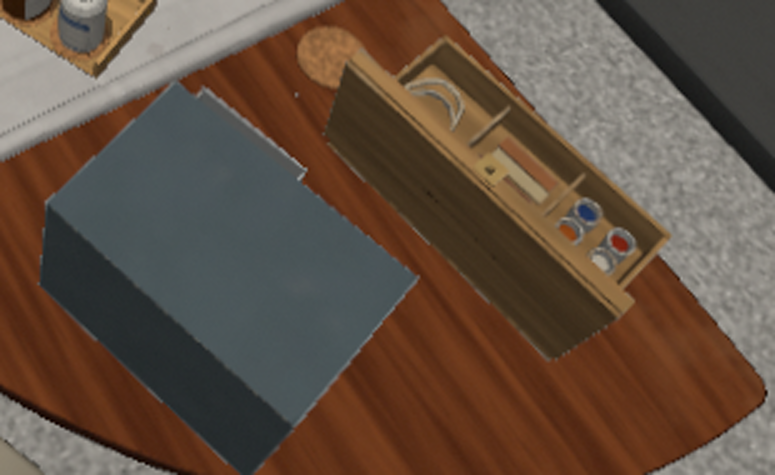

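```bash
python3 - <<'E'
from h import *
t=lambda u,v:(u/3.1+379.7,v/3.1+64.7); s=lambda u,v:(u/2.5+319.7,v/2.5+209.7)
print("greybox",tri(t(108,397),s(175,82)),tri(t(367,311),s(417,277)),tri(t(165,565),s(47,203)))
print("drawer",tri(t(175,235),s(350,55)),tri(t(365,32),s(667,235)),tri(t(93,78),s(445,40)), tri(t(476,175),s(632,300)))
E
```

```text
greybox (array([0.41848937, 0.15242577, 0.18025217]), np.float64(0.0003074345891452612)) (array([ 0.48677071, -0.06978291,  0.18163554]), np.float64(0.00023193416414696403)) (array([0.27895158, 0.1099168 , 0.17626309]), np.float64(0.00025373519709807684))
drawer (array([0.54675178, 0.09684204, 0.20495106]), np.float64(0.003921893707850925)) (array([ 0.77774771, -0.131804  ,  0.05551345]), np.float64(0.002907875108142849)) (array([0.73953535, 0.12856615, 0.04165251]), np.float64(0.00074980594567295)) (array([ 0.59710613, -0.16311382,  0.20976981]), np.float64(0.003133566849451532))
```

```bash
cat >> h.py <<'E'
from scipy.spatial.transform import Rotation as Ro
def plan(*ts,yaw=None):
    s=sensors.read_state(); R=Ro.from_quat(s['eef_rot']).as_matrix(); p=np.array(s['ee_pos'])
    y=np.degrees(np.arctan2(R[1,0],R[0,0]))
    print("t %.2f"%s['time'],"pos",p.round(4),"yawx %.1f"%y,"tilt",R[:2,2].round(3),"w %.4f"%s['width'],"j",np.round(s['joint_positions'],2),"F",np.round(s['ft_force'],1))
    for t in ts:
        d=R.T@(np.array(t)-p)/.03; print("->",t,"units",d.round(2),"rows",np.ceil(abs(d).max())); p=np.array(t)
    if yaw is not None: print("turn units",round(-((yaw-y+180)%360-180)/8,2))
E
python3 -m crank '[[[0.2,0,-1],0],[[0.5,-0.2,-1],0],[[0.9,-0.36,-0.8],0],[[0.9,-0.36,0],0],[[0.9,-0.36,0],0],[[0.9,-0.36,0],0],[[0.9,-0.36,0],0],[[0.9,-0.36,0],0],[[0.9,-0.36,0],0],[[0.9,-0.36,0],0],[[0.9,-0.36,0],0],[[0.9,-0.36,0],0]]'
python3 -c "
from h import *
plan((.56,-.25,.3),(.6,0,.3),(.5,.3,.3),(.41,.3785,.3))"
```

```text
time: 1.6
ee_pos: [0.4796, -0.3401, 0.3062]
eef_rot: [0.976, 0.216, -0.0, -0.0]
ft_force: [0.5, -0.4, -0.3]
width: 0.0872
grip_force: 0.0
t 1.60 pos [ 0.4796 -0.3401  0.3062] yawx 24.9 tilt [-0.001  0.   ] w 0.0872 j [ 0.75  0.23 -0.25  1.42  0.06  1.5  -0.64] F [ 0.5 -0.4 -0.3]
-> (0.56, -0.25, 0.3) units [ 3.69 -1.59  0.2 ] rows 4.0
-> (0.6, 0, 0.3) units [ 4.72 -7.    0.  ] rows 7.0
-> (0.5, 0.3, 0.3) units [ 1.190e+00 -1.047e+01  1.000e-02] rows 11.0
-> (0.41, 0.3785, 0.3) units [-1.62 -3.64  0.  ] rows 4.0
```

```bash
python3 -m crank '[[[0.92,-0.4,0],0],[[0.92,-0.4,0],0],[[0.92,-0.4,0],0],[[0.92,-0.4,0],0],[[0.67,-1,0],0],[[0.67,-1,0],0],[[0.67,-1,0],0],[[0.67,-1,0],0],[[0.67,-1,0],0],[[0.67,-1,0],0],[[0.67,-1,0],0]]' >/dev/null
python3 -m crank '[[[0.1,-1,0],0],[[0.1,-1,0],0],[[0.1,-1,0],0],[[0.1,-1,0],0],[[0.1,-1,0],0],[[0.1,-1,0],0],[[0.1,-1,0],0],[[0.1,-1,0],0],[[0.1,-1,0],0],[[0.1,-1,0],0],[[-0.3,-0.9,0],0],[[-0.4,-0.9,0],0]]' 0.85 >/dev/null
python3 -c "
from h import *
plan((.41,.3785,.3),yaw=114.5)"
```

```text
t 4.47 pos [0.4566 0.3243 0.306 ] yawx 24.9 tilt [-0.001 -0.   ] w 0.0739 j [-0.12  0.22 -0.68  1.47  0.14  1.5  -1.94] F [-0.1  0.1  0.1]
-> (0.41, 0.3785, 0.3) units [-0.65 -2.29  0.2 ] rows 3.0
turn units -11.2
```

```bash
python3 -m crank '[[[0,0,0],-0.95],[[0,0,0],-0.95],[[0,0,0],-0.95],[[0,0,0],-0.95],[[0,0,0],-0.95],[[0,0,0],-0.95],[[0,0,0],-0.95],[[0,0,0],-0.95],[[0,0,0],-0.95],[[0,0,0],-0.95],[[0,0,0],-0.95],[[0,0,0],-0.75]]' >/dev/null
python3 -c "
from h import *
plan((.41,.3785,.16),(.41,.3785,.05),yaw=114.5)"
```

```text
t 5.97 pos [0.4572 0.3235 0.3062] yawx 114.7 tilt [-0.001 -0.   ] w 0.0742 j [ 0.02  0.26 -0.86  1.46  0.19  1.51 -0.41] F [ 0.8 -0.1  0.2]
-> (0.41, 0.3785, 0.16) units [ 2.32 -0.66  4.87] rows 5.0
-> (0.41, 0.3785, 0.05) units [0.   0.   3.67] rows 4.0
turn units 0.03
```

```bash
python3 -m crank '[[[0.77,-0.22,0.2],0],[[0.77,-0.22,0.5],0],[[0.78,-0.22,1],0],[[0,0,1],0],[[0,0,1],0],[[0,0,1],0],[[0,0,0.2],0],[[0,0,0],0]]' >/dev/null
python3 - <<'E'
from h import *
plan((.41,.3785,.052),yaw=114.5)
im=vision.camera("side"); crop("side",im,270,90,200,150,4,"g1")
E
```

```text
t 6.97 pos [0.4104 0.3789 0.1599] yawx 114.5 tilt [-0.  0.] w 0.0740 j [-0.1   0.35 -0.87  1.69  0.28  1.24 -0.61] F [-0.4  0.4 -0.6]
-> (0.41, 0.3785, 0.052) units [-0.01 -0.02  3.6 ] rows 4.0
turn units 0.0
```

View pics/g1.png

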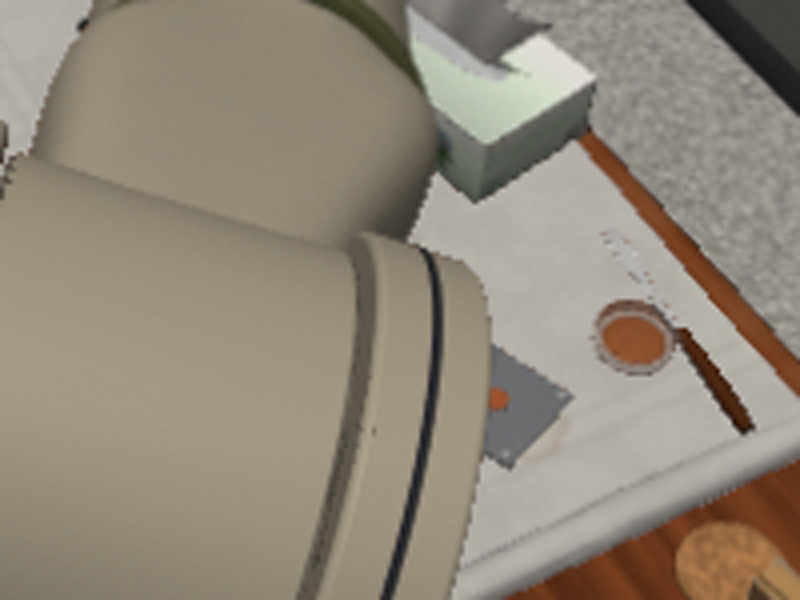

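```bash
python3 -m crank '[[[0,0,0.9],0],[[0,0,0.9],0],[[0,0,0.9],0],[[0,0,0.6],0],[[0,0,0.3],0],[[0,0,0],0]]' 
python3 -m crank '[[[0,0,0],0],[[0,0,0],0],[[0,0,0],0],[[0,0,0],0],[[0,0,0],0],[[0,0,0],0],[[0,0,0],0],[[0,0,0],0]]' 0.4 20
python3 -c "
from h import *
plan((.41,.3785,.15))"
```

```text
time: 7.78
ee_pos: [0.4105, 0.379, 0.0517]
eef_rot: [0.541, 0.841, 0.0, 0.0]
ft_force: [0.4, 0.5, 0.1]
width: 0.0744
grip_force: 0.0
time: 8.78
ee_pos: [0.4107, 0.3791, 0.0519]
eef_rot: [0.541, 0.841, 0.0, 0.0]
ft_force: [0.5, 0.1, 5.7]
width: 0.0512
grip_force: 19.9
t 8.78 pos [0.4107 0.3791 0.0519] yawx 114.5 tilt [0.001 0.   ] w 0.0512 j [-0.16  0.48 -0.81  1.79  0.4   1.05 -0.69] F [0.5 0.1 5.7]
-> (0.41, 0.3785, 0.15) units [-0.01 -0.03 -3.27] rows 4.0
```

```bash
python3 -m crank '[[[0,0,-0.4],0],[[0,0,-0.9],0],[[0,0,-0.9],0],[[0,0,-0.8],0],[[0,0,0],0]]' 
python3 -c "
from h import *
plan((.4937,.483,.125),(.4937,.483,.055),(.4937,.483,.0515))"
```

```text
time: 9.4
ee_pos: [0.4108, 0.3794, 0.143]
eef_rot: [0.541, 0.841, 0.001, 0.001]
ft_force: [0.5, 0.9, -2.4]
width: 0.0508
grip_force: 19.9
t 9.40 pos [0.4108 0.3794 0.143 ] yawx 114.5 tilt [0.002 0.001] w 0.0508 j [-0.11  0.37 -0.87  1.71  0.3   1.2  -0.62] F [ 0.5  0.9 -2.4]
-> (0.4937, 0.483, 0.125) units [1.99 3.95 0.61] rows 4.0
-> (0.4937, 0.483, 0.055) units [-0.   -0.01  2.33] rows 3.0
-> (0.4937, 0.483, 0.0515) units [-0.   -0.    0.12] rows 1.0
```

```bash
python3 -m crank '[[[0.25,0.5,0],0],[[0.45,0.9,0],0],[[0.45,0.9,0],0],[[0.45,0.9,0],0],[[0.3,0.55,0],0],[[0.1,0.2,0.5],0],[[0,0,0.8],0],[[0,0,0.8],0],[[0,0,0.6],0],[[0,0,0.2],0],[[0,0,0],0]]' 
python3 -c "
from h import *
plan((.4937,.483,.0515))"
```

```text
time: 10.78
ee_pos: [0.4933, 0.4825, 0.0544]
eef_rot: [0.541, 0.841, -0.0, -0.0]
ft_force: [0.7, -0.9, -2.0]
width: 0.0511
grip_force: 19.9
t 10.78 pos [0.4933 0.4825 0.0544] yawx 114.5 tilt [-0. -0.] w 0.0511 j [-0.34  0.72 -0.74  1.41  0.5   1.2  -0.72] F [ 0.7 -0.9 -2. ]
-> (0.4937, 0.483, 0.0515) units [0.01 0.02 0.1 ] rows 1.0
```

```bash
python3 -m crank '[[[0,0,0.05],0],[[0,0,0.04],0],[[0,0,0],0]]' |grep -E "pos|force"; python3 -m crank '[[[0,0,0.03],0],[[0,0,0],0]]' |grep -E "pos|force"
```

```text
ee_pos: [0.4934, 0.4827, 0.0521]
ft_force: [0.2, 0.2, -3.2]
grip_force: 19.9
ee_pos: [0.4934, 0.4827, 0.051]
ft_force: [-0.1, -0.7, -1.7]
grip_force: 19.9
```

```bash
python3 -m crank '[[[0,0,0.03],0],[[0,0,0],0]]' |grep -E "pos|force"; python3 -m crank '[[[0,0,0],0],[[0,0,0],0]]' 0.68 |grep -E "pos|force|width"
```

```text
ee_pos: [0.4935, 0.4828, 0.0509]
ft_force: [-1.5, -1.2, 5.3]
grip_force: 19.9
ee_pos: [0.4934, 0.4826, 0.05]
ft_force: [0.1, -0.2, -0.4]
width: 0.0578
grip_force: 0.0
```

```bash
python3 -m crank '[[[0,0,-0.2],0],[[0,0,-0.9],0],[[0,0,-1],0],[[0,0,-1],0],[[0,0,-1],0],[[0,0,0],0]]' 0.85 >/dev/null
python3 - <<'E'
from h import *
plan((.439,.3192,.17),(.439,.3192,.0495),yaw=114.5)
b=vision.camera("side")
E
```

```text
t 12.65 pos [0.4939 0.4838 0.1762] yawx 114.5 tilt [0.003 0.003] w 0.0739 j [-0.33  0.62 -0.79  1.29  0.44  1.39 -0.67] F [ 0.6 -0.2 -0.2]
-> (0.439, 0.3192, 0.17) units [-4.23 -3.94  0.18] rows 5.0
-> (0.439, 0.3192, 0.0495) units [-0.01 -0.02  4.02] rows 5.0
turn units 0.0
```

```bash
python3 -m crank '[[[-0.4,-0.4,0],0],[[-0.8,-0.75,0],0],[[-1,-0.95,0],0],[[-1,-0.9,0],0],[[-0.7,-0.65,0],0],[[-0.3,-0.3,0.2],0],[[0,0,0],0]]' >/dev/null
python3 - <<'E'
from h import *
plan((.439,.3192,.0495),yaw=114.5)
E
```

```text
t 13.57 pos [0.4376 0.3181 0.1662] yawx 114.5 tilt [-0.001 -0.001] w 0.0739 j [ 0.04  0.3  -0.87  1.72  0.24  1.23 -0.47] F [-0.5  0.7  0.6]
-> (0.439, 0.3192, 0.0495) units [0.02 0.06 3.89] rows 4.0
turn units -0.0
```

```bash
python3 -m crank '[[[0.02,0.04,0.9],0],[[0,0,0.9],0],[[0,0,0.9],0],[[0,0,0.8],0],[[0,0,0.4],0],[[0,0,0],0]]' | grep -E "pos|force"
python3 -m crank '[[[0,0,0],0],[[0,0,0],0],[[0,0,0],0],[[0,0,0],0],[[0,0,0],0],[[0,0,0],0],[[0,0,0],0],[[0,0,0],0]]' 0.3 20
python3 -m crank '[[[0,0,-0.4],0],[[0,0,-0.9],0],[[0,0,-0.9],0],[[0,0,-0.9],0],[[0,0,0],0]]' 
python3 -c "
from h import *
plan((.6514,.1795,.14),(.6514,.1795,.055),yaw=70)"
```

```text
ee_pos: [0.4381, 0.3205, 0.0494]
ft_force: [0.1, -0.3, 0.3]
grip_force: 0.0
time: 15.32
ee_pos: [0.4389, 0.32, 0.0503]
eef_rot: [0.541, 0.841, 0.0, 0.0]
ft_force: [1.4, 0.2, 4.1]
width: 0.0439
grip_force: 20.0
time: 15.95
ee_pos: [0.4392, 0.3205, 0.145]
eef_rot: [0.541, 0.841, 0.001, 0.001]
ft_force: [-0.6, -1.4, -1.1]
width: 0.044
grip_force: 20.0
t 15.95 pos [0.4392 0.3205 0.145 ] yawx 114.5 tilt [0.003 0.001] w 0.0440 j [ 0.03  0.33 -0.87  1.74  0.27  1.19 -0.49] F [-0.6 -1.4 -1.1]
-> (0.6514, 0.1795, 0.14) units [-7.21  4.48  0.18] rows 8.0
-> (0.6514, 0.1795, 0.055) units [-0.   -0.01  2.83] rows 3.0
turn units 5.56
```

```bash
python3 -m crank '[[[-0.4,0.25,-0.5],0],[[-0.9,0.55,-0.5],0],[[-0.9,0.55,-0.5],0],[[-0.9,0.55,-0.5],0],[[-0.9,0.55,0],0],[[0,0,0],0.9],[[0,0,0],0.9],[[0,0,0],0.9],[[0,0,0],0.9],[[0,0,0],0.9],[[0,0,0],0.9],[[0,0,0],0]]' 
python3 - <<'E'
from h import *
plan((.651,.1793,.2),(.651,.1793,.055),yaw=70)
b=vision.camera("side");a=vision.camera("top")
cv2.imwrite("pics/m2.png",np.vstack([cv2.resize(b[60:360,250:,::-1],(520,400))[:300],b[0:1,:520,::-1]*0,a[50:300,100:620,::-1]]))
E
```

```text
time: 17.45
ee_pos: [0.5556, 0.2402, 0.2027]
eef_rot: [0.813, 0.583, -0.001, 0.0]
ft_force: [0.5, -0.4, -0.8]
width: 0.0437
grip_force: 20.0
t 17.45 pos [0.5556 0.2402 0.2027] yawx 71.3 tilt [-0.001 -0.001] w 0.0437 j [ 0.04  0.38 -0.67  1.51  0.24  1.33 -0.98] F [ 0.5 -0.4 -0.8]
-> (0.651, 0.1793, 0.2) units [-0.9   3.66  0.09] rows 4.0
-> (0.651, 0.1793, 0.055) units [0.   0.   4.83] rows 5.0
turn units 0.16
```

View pics/m2.png

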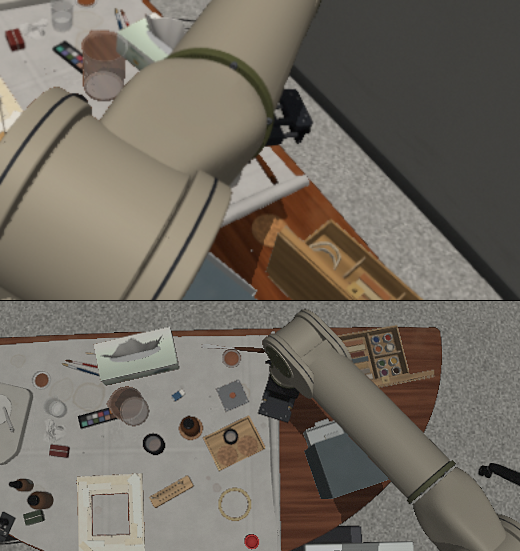

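```bash
python3 -m crank '[[[-0.2,0.7,0],0.1],[[-0.25,1,0],0],[[-0.25,1,0],0],[[-0.2,0.8,0],0],[[0,0.16,0.5],0],[[0,0,0.9],0],[[0,0,0.9],0],[[0,0,0.9],0],[[0,0,0.3],0],[[0,0,0],0]]' 
python3 - <<'E'
from h import *
plan((.651,.1793,.049),yaw=70)
E
```

```text
time: 18.8
ee_pos: [0.6495, 0.1794, 0.0975]
eef_rot: [0.816, 0.578, -0.0, -0.0]
ft_force: [0.2, 0.2, -0.4]
width: 0.0438
grip_force: 20.0
t 18.80 pos [0.6495 0.1794 0.0975] yawx 70.6 tilt [-0.001 -0.   ] w 0.0438 j [ 0.08  0.6  -0.59  1.43  0.34  1.21 -0.89] F [ 0.2  0.2 -0.4]
-> (0.651, 0.1793, 0.049) units [0.01 0.05 1.62] rows 2.0
turn units 0.07
```

```bash
python3 -m crank '[[[0,0.05,0.6],0],[[0,0,0.6],0],[[0,0,0.25],0],[[0,0,0.1],0],[[0,0,0],0]]' |grep -E "pos|force"; python3 -m crank '[[[0,0,0.03],0],[[0,0,0],0]]' |grep -E "pos|force";  python3 -m crank '[[[0,0,0.03],0],[[0,0,0],0]]' |grep -E "pos|force"
```

```text
ee_pos: [0.6515, 0.1789, 0.0517]
ft_force: [0.9, -0.2, -1.5]
grip_force: 20.0
ee_pos: [0.6516, 0.1788, 0.051]
ft_force: [-0.0, -0.3, -2.0]
grip_force: 20.0
ee_pos: [0.6513, 0.1788, 0.0497]
ft_force: [0.0, -1.0, -0.3]
grip_force: 20.0
```

```bash
python3 -m crank '[[[0,0,0.03],0],[[0,0,0],0]]' |grep -E "pos|force"
```

```text
ee_pos: [0.6516, 0.179, 0.0493]
ft_force: [-1.6, -1.1, 4.0]
grip_force: 20.0
```

```bash
python3 -m crank '[[[0,0,0],0],[[0,0,0],0],[[0,0,-0.2],0],[[0,0,-0.9],0],[[0,0,-1],0],[[0,0,-1],0],[[0,0,-1],0],[[0,0,-0.5],0],[[0,0,0],0]]' 0.85 |grep -E "pos|force"
python3 - <<'E'
from h import *
a=vision.camera("top")
q=blob("top",a,(318,172,26,26),(0,0,0),(62,60,58),True); print(q,onz("top",q[0],.046))
crop("top",a,260,110,150,110,5.3,"t2")
plan((.4625,.3668,.17),yaw=24.5)
E
```

```text
ee_pos: [0.6518, 0.179, 0.1876]
ft_force: [0.1, -0.2, -0.5]
grip_force: 0.0
(array([330.19370698, 185.07079646]), array([323, 177,  15,  17])) [0.46160947 0.36746399 0.046     ]
t 21.35 pos [0.6513 0.1787 0.1863] yawx 70.5 tilt [-0. -0.] w 0.0741 j [ 0.08  0.53 -0.61  1.33  0.3   1.37 -0.86] F [-0.4  0.2 -0.1]
-> (0.4625, 0.3668, 0.17) units [ 3.81 -8.02  0.54] rows 9.0
turn units 5.75
```

View pics/t2.png

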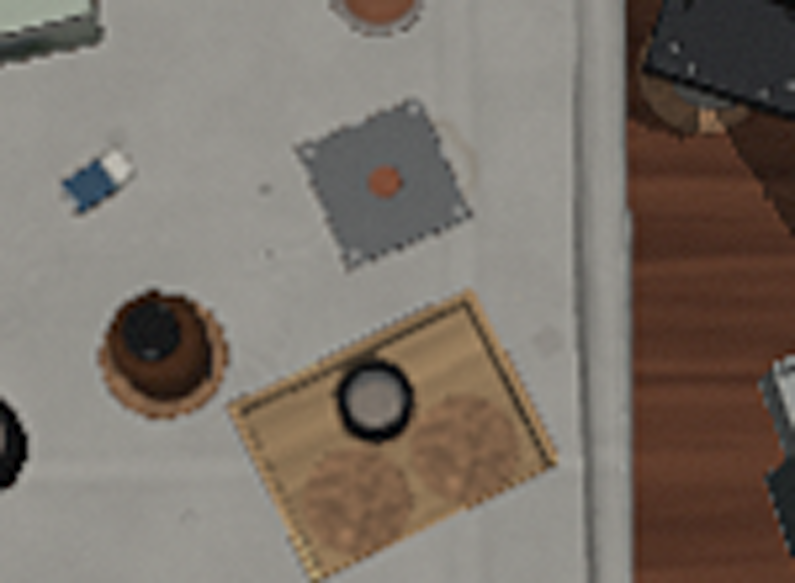

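```bash
python3 -m crank '[[[0.25,-0.5,0],0],[[0.45,-1,0],0],[[0.45,-1,0],0],[[0.48,-1,0],0],[[0.48,-1,0],0],[[0.48,-1,0],0],[[0.48,-1,0],0],[[0.48,-1,0],0],[[0.25,-0.52,0],0],[[0,0,0],0.9],[[0,0,0],0.95],[[0,0,0],0.95]]' >/dev/null
python3 -m crank '[[[0,0,0],0.95],[[0,0,0],1],[[0,0,0],1],[[0,0,0],0]]' >/dev/null
python3 - <<'E'
from h import *
plan((.4625,.3671,.1),(.4625,.3671,.014),yaw=24.5)
E
```

```text
t 23.35 pos [0.4625 0.3662 0.1863] yawx 24.5 tilt [-0.    -0.001] w 0.0737 j [-0.25  0.34 -0.61  1.58  0.2   1.28 -2.03] F [ 0.2 -0.5  0. ]
-> (0.4625, 0.3671, 0.1) units [ 0.02 -0.03  2.88] rows 3.0
-> (0.4625, 0.3671, 0.014) units [ 0.   -0.    2.87] rows 3.0
turn units 0.01
```

```bash
python3 -m crank '[[[0,-0.03,0.9],0],[[0,0,1],0],[[0,0,1],0],[[0,0,1],0],[[0,0,1],0],[[0,0,0.6],0],[[0,0,0.3],0],[[0,0,0],0]]' |grep -E "pos|force"
python3 -m crank '[[[0,0,0],0],[[0,0,0],0],[[0,0,0],0],[[0,0,0],0],[[0,0,0],0],[[0,0,0],0],[[0,0,0],0],[[0,0,0],0]]' 0.2 15
```

```text
ee_pos: [0.4623, 0.3674, 0.0129]
ft_force: [0.2, -0.0, 0.1]
grip_force: 0.0
time: 25.35
ee_pos: [0.4623, 0.3674, 0.013]
eef_rot: [0.977, 0.212, 0.0, 0.0]
ft_force: [-0.4, -0.5, 3.3]
width: 0.0404
grip_force: 15.0
```

```bash
python3 -m crank '[[[0,0,-0.4],0],[[0,0,-0.8],0],[[0,0,-0.8],0],[[0,0,-0.6],0],[[0,0,0],0]]' |grep -E "pos|width"
python3 - <<'E'
from h import *
plan((.5898,.3592,.09),(.5898,.3592,.02),yaw=24.5)
E
```

```text
ee_pos: [0.4628, 0.368, 0.0923]
width: 0.0404
t 25.98 pos [0.4628 0.368  0.0923] yawx 24.5 tilt [0.002 0.001] w 0.0404 j [-0.27  0.43 -0.59  1.68  0.26  1.11 -2.08] F [-0.3  1.5 -1.3]
-> (0.5898, 0.3592, 0.09) units [3.73 2.02 0.09] rows 4.0
-> (0.5898, 0.3592, 0.02) units [-0.01  0.    2.33] rows 3.0
turn units 0.0
```

```bash
python3 -m crank '[[[0.4,0.2,0],0],[[0.8,0.44,0],0],[[0.9,0.5,0],0],[[0.8,0.44,0],0],[[0.6,0.32,0],0],[[0.2,0.12,0.4],0],[[0,0,0.8],0],[[0,0,0.7],0],[[0,0,0.3],0],[[0,0,0],0],[[0,0,0],0]]' |grep -E "pos|width"
python3 - <<'E'
from h import *
plan((.5898,.3592,.0135),yaw=24.5)
E
```

```text
ee_pos: [0.5888, 0.3587, 0.0257]
width: 0.0405
t 27.35 pos [0.5888 0.3587 0.0257] yawx 24.5 tilt [0.001 0.001] w 0.0405 j [-0.27  0.68 -0.5   1.44  0.35  1.1  -1.97] F [-0.3 -0.7 -0.2]
-> (0.5898, 0.3592, 0.0135) units [ 0.04 -0.    0.41] rows 1.0
turn units 0.0
```

```bash
python3 -m crank '[[[0.03,0,0.2],0],[[0,0,0.13],0],[[0,0,0],0]]' |grep -E "pos|ft"; python3 -m crank '[[[0,0,0.03],0],[[0,0,0],0]]' |grep -E "pos|ft";  python3 -m crank '[[[0,0,0.03],0],[[0,0,0],0]]' |grep -E "pos|ft"
```

```text
ee_pos: [0.589, 0.3585, 0.0145]
ft_force: [-0.6, 0.3, -1.2]
ee_pos: [0.5893, 0.3587, 0.0142]
ft_force: [-0.7, -0.3, -0.6]
ee_pos: [0.5893, 0.3588, 0.014]
ft_force: [-2.8, -2.6, 6.0]
```

```bash
python3 -m crank '[[[0,0,0],0],[[0,0,0],0],[[0,0,0],0],[[0,0,-0.3],0],[[0,0,-0.8],0],[[0,0,-1],0],[[0,0,-1],0],[[0,0,-1],0],[[0,0,-1],0],[[0,0,-0.3],0],[[0,0,0],0]]' 0.85 |grep -E "pos|ft|width"
python3 - <<'E'
from h import *
plan((.651,.179,.19),yaw=70.5)
E
```

```text
ee_pos: [0.5892, 0.3587, 0.1752]
ft_force: [-0.2, -0.2, -0.0]
width: 0.0742
t 29.60 pos [0.5892 0.3587 0.1752] yawx 24.5 tilt [0.001 0.   ] w 0.0742 j [-0.25  0.56 -0.54  1.31  0.28  1.35 -1.93] F [-0.2 -0.2 -0. ]
-> (0.651, 0.179, 0.19) units [-0.61  6.3  -0.49] rows 7.0
turn units -5.75
```

```bash
python3 -m crank '[[[0,0.4,-0.25],0],[[-0.1,0.9,-0.25],0],[[-0.1,1,0],0],[[-0.1,1,0],0],[[-0.1,1,0],0],[[-0.1,1,0],0],[[-0.1,0.8,0],0],[[0,0.2,0],0],[[0,0,0],-0.9],[[0,0,0],-0.95],[[0,0,0],-0.95],[[0,0,0],-0.95]]' >/dev/null
python3 -m crank '[[[0,0,0],-1],[[0,0,0],-1],[[0,0,0],0]]' >/dev/null
python3 - <<'E'
from h import *
plan((.6515,.179,.0493),yaw=70.6)
a=vision.camera("top")
crop("top",a,260,110,150,110,5.3,"t3")
q=blob("top",a,(318,128,28,28),(0,0,0),(62,60,58),True); print(q,onz("top",q[0],.047))
E
```

```text
t 31.48 pos [0.6508 0.1799 0.1898] yawx 70.5 tilt [-0.001  0.   ] w 0.0740 j [ 0.1   0.54 -0.64  1.33  0.32  1.38 -0.87] F [-0.4  0.2 -0.2]
-> (0.6515, 0.179, 0.0493) units [-0.02  0.04  4.68] rows 5.0
turn units -0.01
(array([332.33716475, 142.07279693]), array([326, 134,  14,  17])) [0.58596367 0.35877501 0.047     ]
```

View pics/t3.png

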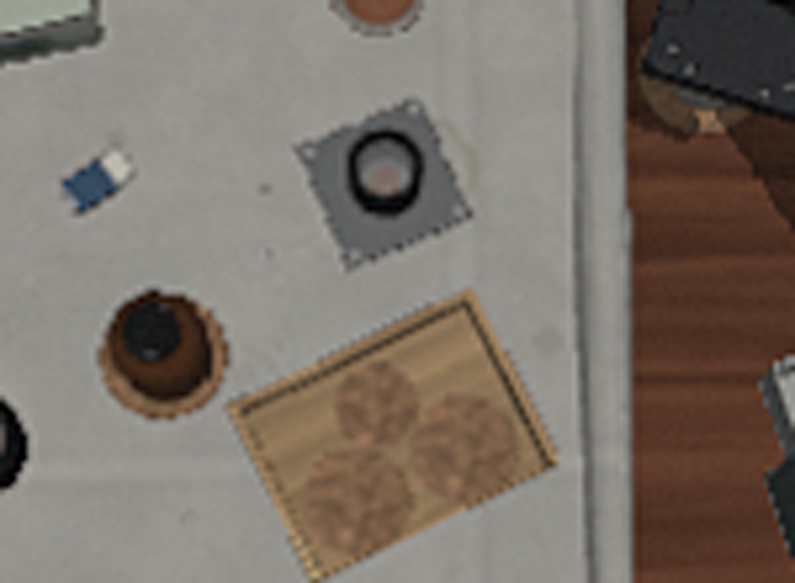

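```bash
python3 - <<'E'
from h import *
t=np.linspace(0,2*np.pi,60)
def hull(P,z0):
    pts=np.vstack([np.c_[P[0]+.021*np.cos(t),P[1]+.021*np.sin(t),0*t+z] for z in(z0,z0+.042)])
    h=cv2.convexHull(proj("top",pts).astype(np.float32)); M=cv2.moments(h); return (M['m10']/M['m00'],M['m01']/M['m00']),cv2.boundingRect(h)
print(hull((.4623,.3674),.006),"seen 330.19 185.07"); print(hull((.5893,.3588),.006),"seen 332.34 142.07"); print(proj("top",(.5896,.3592,.006)))
E
```

```text
((330.20026083140345, 185.62399902237846), (322, 177, 16, 17)) seen 330.19 185.07
((332.26482177176865, 142.37515308816057), (324, 133, 16, 19)) seen 332.34 142.07
[[332.07648344 144.03581055]]
```

```bash
python3 -m crank '[[[-0.02,0.04,0.9],0],[[0,0,0.9],0],[[0,0,0.9],0],[[0,0,0.9],0],[[0,0,0.7],0],[[0,0,0.37],0],[[0,0,0],0]]' | grep -E "pos|ft"
python3 -m crank '[[[0,0,0],0],[[0,0,0],0],[[0,0,0],0],[[0,0,0],0],[[0,0,0],0],[[0,0,0],0],[[0,0,0],0],[[0,0,0],0]]' 0.3 20
python3 -m crank '[[[0,0,-0.4],0],[[0,0,-0.9],0],[[0,0,-1],0],[[0,0,-1],0],[[0,0,-1],0],[[0,0,0],0]]' | grep -E "pos|wid"
python3 -c "
from h import *
plan((.4389,.32,.17),yaw=114.5)"
```

```text
ee_pos: [0.6519, 0.1782, 0.0496]
ft_force: [0.5, -0.1, 0.3]
time: 33.4
ee_pos: [0.6523, 0.1783, 0.0503]
eef_rot: [0.817, 0.577, 0.0, 0.0]
ft_force: [-1.3, -0.7, 5.7]
width: 0.044
grip_force: 20.0
ee_pos: [0.6532, 0.1789, 0.182]
width: 0.0434
t 34.15 pos [0.6532 0.1789 0.182 ] yawx 70.5 tilt [0.004 0.001] w 0.0434 j [ 0.1   0.54 -0.64  1.34  0.32  1.36 -0.87] F [-0.4  0.3 -2.6]
-> (0.4389, 0.32, 0.17) units [ 2.05 -8.3   0.38] rows 9.0
turn units -5.5
```

```bash
python3 -m crank '[[[0.1,-0.4,0],0],[[0.2,-0.8,0],0],[[0.22,-0.9,0],0],[[0.22,-0.9,0],0],[[0.22,-0.9,0],0],[[0.22,-0.9,0],0],[[0.22,-0.9,0],0],[[0.22,-0.9,0],0],[[0.22,-0.9,0],0],[[0.2,-0.6,0],0],[[0,-0.2,0],0],[[0,0,0],-0.8]]' >/dev/null
python3 -m crank '[[[0,0,0],-0.9],[[0,0,0],-0.95],[[0,0,0],-0.95],[[0,0,0],-0.95],[[0,0,0],-0.95],[[0,0,0],0],[[0,0,0],0]]' >/dev/null
python3 -c "
from h import *
plan((.4389,.32,.055),yaw=114.5)"
```

```text
t 36.52 pos [0.4381 0.3186 0.1789] yawx 114.3 tilt [-0. -0.] w 0.0441 j [ 0.05  0.3  -0.89  1.7   0.24  1.26 -0.47] F [ 0.2 -0.3 -1. ]
-> (0.4389, 0.32, 0.055) units [0.03 0.04 4.13] rows 5.0
turn units -0.02
```

```bash
python3 -m crank '[[[0.03,0.04,0.6],0],[[0,0,0.9],0],[[0,0,0.9],0],[[0,0,0.8],0],[[0,0,0.6],0],[[0,0,0.3],0],[[0,0,0],0],[[0,0,0],0]]' | grep -E "pos|ft"
python3 -c "
from h import *
plan((.4389,.32,.051),yaw=114.5)"
```

```text
ee_pos: [0.439, 0.3207, 0.0568]
ft_force: [0.3, -0.7, -0.9]
t 37.52 pos [0.439  0.3207 0.0568] yawx 114.5 tilt [0.001 0.001] w 0.0434 j [-0.02  0.44 -0.83  1.82  0.38  1.04 -0.57] F [ 0.3 -0.7 -0.9]
-> (0.4389, 0.32, 0.051) units [-0.02 -0.01  0.19] rows 1.0
turn units 0.0
```

```bash
python3 -m crank '[[[-0.02,0,0.1],0],[[0,0,0.06],0],[[0,0,0],0]]' |grep -E "pos|ft"; python3 -m crank '[[[0,0,0.03],0],[[0,0,0],0]]' |grep -E "pos|ft"
```

```text
ee_pos: [0.4389, 0.3198, 0.0513]
ft_force: [-0.3, -0.4, -0.7]
ee_pos: [0.439, 0.3199, 0.0512]
ft_force: [-1.3, -2.4, 10.6]
```

Seated. Release, lift and go for the brown bottle.

```bash
python3 -m crank '[[[0,0,0],0],[[0,0,0],0],[[0,0,0],0],[[0,0,-0.2],0],[[0,0,-0.9],0],[[0,0,-1],0],[[0,0,-1],0],[[0,0,-1],0],[[0,0,-0.2],0],[[0,0,0],0]]' 0.85 |grep -E "pos|ft|width"
python3 - <<'E'
from h import *
plan((.4935,.4827,.18),(.4935,.4827,.051),yaw=114.5)
E
```

```text
ee_pos: [0.4388, 0.3197, 0.1793]
ft_force: [0.4, -0.1, -0.3]
width: 0.0738
t 39.40 pos [0.4388 0.3197 0.1793] yawx 114.5 tilt [ 0. -0.] w 0.0738 j [ 0.05  0.3  -0.9   1.7   0.24  1.26 -0.47] F [ 0.4 -0.1 -0.3]
-> (0.4935, 0.4827, 0.18) units [ 4.19  3.91 -0.02] rows 5.0
-> (0.4935, 0.4827, 0.051) units [ 0.  -0.   4.3] rows 5.0
turn units 0.0
```

```bash
python3 -m crank '[[[0.4,0.4,0],0],[[0.9,0.85,0],0],[[1,0.93,0],0],[[0.9,0.85,0],0],[[0.7,0.63,0],0],[[0.3,0.25,0],0],[[0,0,0],0],[[0,0,0],0]]' >/dev/null
python3 - <<'E'
from h import *
plan((.4935,.4827,.051),yaw=114.5)
E
```

```text
t 40.40 pos [0.4934 0.482  0.1792] yawx 114.5 tilt [ 0.    -0.001] w 0.0739 j [-0.31  0.63 -0.82  1.29  0.45  1.41 -0.68] F [0.8 0.  0. ]
-> (0.4935, 0.4827, 0.051) units [0.02 0.01 4.27] rows 5.0
turn units -0.0
```

```bash
python3 -m crank '[[[0.02,0.01,0.9],0],[[0,0,0.9],0],[[0,0,0.9],0],[[0,0,0.8],0],[[0,0,0.5],0],[[0,0,0.25],0],[[0,0,0],0]]' | grep -E "pos|ft"
python3 -m crank '[[[0,0,0],0],[[0,0,0],0],[[0,0,0],0],[[0,0,0],0],[[0,0,0],0],[[0,0,0],0],[[0,0,0],0],[[0,0,0],0]]' 0.4 20
python3 -m crank '[[[0,0,-0.4],0],[[0,0,-0.9],0],[[0,0,-0.9],0],[[0,0,-0.9],0],[[0,0,0],0]]' | grep -E "pos|wid"
python3 -c "
from h import *
plan((.4107,.3791,.14),yaw=114.5)"
```

```text
ee_pos: [0.4934, 0.4836, 0.052]
ft_force: [0.1, 0.8, 0.6]
time: 42.28
ee_pos: [0.4934, 0.4839, 0.0522]
eef_rot: [0.541, 0.841, 0.0, 0.0]
ft_force: [0.8, -1.4, 5.0]
width: 0.0511
grip_force: 20.0
ee_pos: [0.4936, 0.4846, 0.1469]
width: 0.0513
t 42.90 pos [0.4936 0.4846 0.1469] yawx 114.5 tilt [0.002 0.002] w 0.0513 j [-0.32  0.65 -0.81  1.33  0.47  1.35 -0.69] F [ 0.5  0.6 -2.5]
-> (0.4107, 0.3791, 0.14) units [-2.05 -3.98  0.21] rows 4.0
turn units 0.0
```

```bash
python3 -m crank '[[[-0.2,-0.4,0],0],[[-0.4,-0.85,0],0],[[-0.48,-0.95,0],0],[[-0.4,-0.8,0],0],[[-0.35,-0.6,0],0],[[-0.18,-0.35,0],0],[[0,0,0],0],[[0,0,0],0]]' >/dev/null
python3 -c "
from h import *
plan((.4103,.3798,.058),yaw=114.5)"
```

```text
t 43.90 pos [0.4108 0.3802 0.1447] yawx 114.5 tilt [-0.  0.] w 0.0508 j [-0.08  0.39 -0.91  1.7   0.32  1.22 -0.64] F [-0.  -0.3 -2.3]
-> (0.4103, 0.3798, 0.058) units [-0.01 -0.02  2.89] rows 3.0
turn units 0.0
```

```bash
python3 -m crank '[[[-0.01,-0.02,0.5],0],[[0,0,0.8],0],[[0,0,0.8],0],[[0,0,0.5],0],[[0,0,0.25],0],[[0,0,0],0],[[0,0,0],0]]' | grep -E "pos|ft"
python3 -c "
from h import *
plan((.4103,.3798,.053),yaw=114.5)"
```

```text
ee_pos: [0.4104, 0.3796, 0.06]
ft_force: [0.2, -0.3, -1.8]
t 44.77 pos [0.4104 0.3796 0.06  ] yawx 114.5 tilt [0.001 0.001] w 0.0510 j [-0.12  0.48 -0.86  1.78  0.41  1.07 -0.7 ] F [ 0.2 -0.3 -1.8]
-> (0.4103, 0.3798, 0.053) units [ 0.01 -0.    0.23] rows 1.0
turn units 0.0
```

```bash
python3 -m crank '[[[0.01,0,0.1],0],[[0,0,0.1],0],[[0,0,0],0]]' |grep -E "pos|ft"; python3 -m crank '[[[0,0,0.03],0],[[0,0,0],0]]' |grep -E "pos|ft"; python3 -m crank '[[[0,0,0.02],0],[[0,0,0],0]]' |grep -E "pos|ft"
```

```text
ee_pos: [0.41, 0.3794, 0.0532]
ft_force: [-0.5, 0.9, -2.9]
ee_pos: [0.4099, 0.3796, 0.0531]
ft_force: [-1.6, -2.8, 6.0]
ee_pos: [0.41, 0.3796, 0.053]
ft_force: [-3.9, -4.8, 13.8]
```

```bash
python3 -m crank '[[[0,0,0],0],[[0,0,0],0],[[0,0,0],0],[[0,0,-0.2],0],[[0,0,-0.9],0],[[0,0,-1],0],[[0,0,-1],0],[[0,0,-1],0],[[0,0,-1],0],[[0,0,-1],0],[[0,0,-1],0],[[0,0,-1],0]]' 0.85 |grep -E "pos|ft|width"
python3 -m crank '[[[-0.8,0.5,0],0],[[-0.9,0.6,0],0],[[-0.9,0.6,0],0],[[-0.9,0.6,0],0],[[-0.9,0.6,0],0],[[-0.9,0.6,0],0],[[-0.9,0.6,0],0],[[-0.9,0.6,0],0],[[-0.9,0.6,0],0],[[-0.9,0.6,0],0],[[0,0,0],0],[[0,0,0],0]]' |grep -E "time|pos|ft"
python3 - <<'E'
from h import *
a=vision.camera("top");b=vision.camera("side")
x=cv2.imread("pics/top0.png")[:,:,::-1]
for im in(x,a):
    for roi,lo,hi,rgb in(((336,178,26,26),(100,120,40),(125,255,255),False),((318,194,18,16),(0,0,0),(42,38,36),True)): print(blob("top",im,roi,lo,hi,rgb)[0].round(2))
T=cv2.resize(a[100:220,265:415,::-1],(400,320),interpolation=cv2.INTER_CUBIC);S=cv2.resize(b[150:270,300:450,::-1],(400,320),interpolation=cv2.INTER_CUBIC)
cv2.imwrite("pics/end.png",np.hstack([T,S]))
E
```

```text
ee_pos: [0.4097, 0.3795, 0.2962]
ft_force: [0.9, -0.1, -0.3]
width: 0.0742
time: 48.65
ee_pos: [0.6811, 0.2108, 0.295]
ft_force: [0.0, 0.9, 0.9]
[348.04 189.98]
[326.56 201.09]
[348.24 190.6 ]
[326.73 201.59]
```

View pics/end.png

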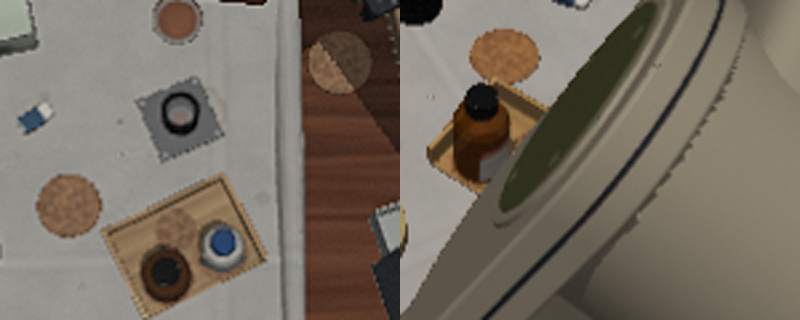

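```bash
python3 - <<'E'
from h import *
a0=cv2.imread("pics/top0.png")[:,:,::-1];b0=cv2.imread("pics/side0.png")[:,:,::-1]
A=[vision.camera("top") for _ in range(2)];B=vision.camera("side")
def sh(x,y,r):
    u,v,w,h=r; f=lambda i:cv2.cvtColor(np.ascontiguousarray(i[v:v+h,u:u+w]),cv2.COLOR_RGB2GRAY).astype(np.float32)
    W=np.eye(2,3,dtype=np.float32); c,W=cv2.findTransformECC(f(x),f(y),W,cv2.MOTION_TRANSLATION,(3,60,1e-4),None,1); return W[:,2].round(2),round(c,3)
for l,r in dict(mat1=(274,160,33,33),board=(312,150,40,14),white=(338,178,20,24),whitecap=(341,183,14,14),brown=(316,190,21,24),brcap=(320,194,14,14)).items(): print(l,sh(a0,A[0],r),sh(a0,A[1],r))
print("side brown",sh(b0,B,(318,178,22,40)),sh(b0,B,(322,178,17,18)))
for n,z in(("top",.11),): print(proj(n,[(.41,.378,z),(.411,.378,z),(.41,.379,z)]))
print(proj("side",[(.41,.378,.11),(.411,.378,.11),(.41,.379,.11)]))
E
```

```text
mat1 (array([ 0.01, -0.01], dtype=float32), 0.999) (array([ 0.01, -0.01], dtype=float32), 0.998)
board (array([ 0.01, -0.07], dtype=float32), 0.972) (array([-0.01, -0.06], dtype=float32), 0.975)
white (array([0.19, 0.45], dtype=float32), 0.896) (array([0.15, 0.47], dtype=float32), 0.892)
whitecap (array([0.13, 0.42], dtype=float32), 0.877) (array([0.14, 0.38], dtype=float32), 0.864)
brown (array([0.11, 0.56], dtype=float32), 0.861) (array([0.11, 0.57], dtype=float32), 0.861)
brcap (array([ 0.11, -0.08], dtype=float32), 0.808) (array([ 0.18, -0.02], dtype=float32), 0.792)
side brown (array([-0.21,  0.37], dtype=float32), 0.959) (array([-0.18,  0.42], dtype=float32), 0.96)
[[326.7274607  200.74106609]
 [326.72032531 200.37267566]
 [326.35679518 200.74834525]]
[[331.21462862 185.54787108]
 [331.58773794 185.393031  ]
 [331.01298886 185.24854094]]
```

```bash
python3 -c "
from bench import r
print(r.close_job())"
```

```text
the job is handed in; nothing more can be done
None
```

I handed the job in at about 49 s on the robot's clock: the loupe stands on the grey board about 1 mm from the centre of the paint sample. Both bottles are back upright in the caddy within about 1.5 mm of where they started, and the open gripper is clear of everything.

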